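Index the tilting test fixture and hold a board carrier flush on its sloped face

ROBOT

A 6-joint arm with a two-finger parallel gripper is mounted at the origin on the work surface. World frame = base frame: x ahead of the robot, y to its left, z up, the work surface at z = 0. Lengths are in mm, angles in degrees, forces in N, time in s.
With the tool pointing down it reaches from about 350 to 850 mm from the base axis. Payload 8.1 kg.
Tool frame: the origin (TCP) lies between the finger pads, 19 mm behind the fingertips; this is the grasp point; z points along the fingers, x is the direction in which the jaws open and shut, and the axes are right-handed (so a half turn about z gives the same grasp; the last joint's range is limited). The gripper opens to 85 mm and grips with 20 to 120 N. Pads are 22 mm wide; open, the fingers measure 114 mm over their backs; the gripper's body (76 mm by 85 mm) begins 54 mm behind the grasp point. The pads swing forward as they close: fully open they stand 13 mm farther back than shut.
Start: joints at [-76.742, 7.471, 85.268, -0, 87.261, -4.893], TCP at [186.937, -570.14, 249.992] pointing down, gripper open.
Joint ranges: [-169.43, 169.43], [-51.17, 129.36], [1.28, 143.12], [-76.62, 256.62], [0, 156.53], [-152.29, 152.29]. Speed limits (degrees/s): [136.94, 136.94, 159.86, 180, 180, 180].

INTERFACE

Orientations are given as [roll, pitch, yaw] about the fixed x, y, z axes, in that order (R = Rz(yaw) Ry(pitch) Rx(roll)).
In Python, from bench import r, optics, hand_in gives the robot as it stands.
- The arm moves only by the shell command python3 -m pendant 'ROWS' [FORCE]. ROWS is JSON, a list of rows, each a list of 5 numbers: the opening, from 0 (shut) to 1 (fully open), then the shift along the tool's x, y, z in mm, then the turn about the tool's z in degrees. A call has 1 to 10 rows; each row shifts and turns the commanded pose from where the row before left it, along the tool's axes as they then stand; what a row does not reach is not made up. A row lasts 1/10 s, in which the tool goes at most 50 mm and 8.59 degrees, less where a joint would pass 70% of its speed; a pose out of reach is approached as far as the arm can. A call with a gripper value outside its range is refused whole. The fingers move at their own pace and stop on an object; FORCE is the grip in N (left out, the last holds). Time passes only in rows, so rows that do not move let the fingers close. It gives the time, the measured TCP pose, the force and the opening at its end, in the units of the state.
- r.sense(): the state, without advancing time (a new reading comes with each control period).
- optics.snapshot(name): name is "side" or "top" or "wrist"; returns (picture, depth): 420x560x3 uint8, blue, green, red; 420x560 float32, mm along the optical axis (not along the pixel's ray), 0 where there is no reading.
- optics.camera_params(name): a dict with "camera_matrix" (3x3 intrinsics, pixels), "eye" and "orientation" of the camera in the world. Camera axes: x right, y down, z forward; pixel columns grow to the right and rows downward; lengths in mm; the calibration is good to about 2 mm. A picture is of the moment at which its call begins: read the wrist's pose just before it. camera_params takes no time and is no camera call; for the wrist camera it gives the pose at the moment of the call.
- hand_in(): hands the job in, once; it reports no verdict.
Trained networks look in the newest picture that a camera, given by its name, has taken for a name from the list of things; names that differ only in an ending like _2 or _b are one class to them, and where a whole thing is asked for, a point or a joint stands for the part that bears it (a point fixed in the world has none). Each returns a list of dicts, best first, with "score" (0 to 1); they miss things now and then, are a little off and sometimes report something else, mostly with a low value. They report only what shows in the picture. A call takes as long as a camera call. They do not tell look-alikes from the thing itself.
- optics.search_frame(camera, query): "at" ([x, y, z] in mm, in world coordinates, good to about 4 mm: the middle of the surface that is visible of it).
The state is a dict: "time": time; "joint_pos": joint angles; "qd": joint speeds; "joint_efforts": joint torques, N m; "tool_pos": TCP position; "tcp_rot": TCP orientation; "ft_force": force on the tool from outside, world axes, zero at the start; "wrist_torque": the same for the moment, N m; "finger_gap": finger opening in mm.
Only numpy, scipy, OpenCV 4.12 (cv2) and the standard library are available. Lean on these libraries where they do the work, as an engineer would, in place of code of your own. Each camera call takes 0.05 s, during which the arm holds its last target. There are 200 camera calls.

TASK

Lift the red spring plunger of the test fixture, swing the head round by it to the green-marked test notch and let the plunger drop fully home there. Then pick up the board carrier by its orange grip, tilt it to match the sloped black test face, and press it flush, centred and square on that face with a light, steady push; the program finishes while the gripper is still holding the carrier there. Leave everything else on the bench where it is.

Things in the scene. Friction and masses are not known exactly. Their poses are not given: they have to be found in the camera images.
- fixture: Fixed round aluminium index plate, 256 mm across, 22 mm high, on the 3 mm green mat; place and yaw vary. Origin: centre of its underside, on the head's vertical axis. Its rim has two radial notches, 12 mm wide, 10 mm deep: test notch at its own +x, load notch 60 degrees clockwise of that seen from above. A green and a yellow tab (to 154 mm from the axis, 12 mm high) mark them.
- test_notch (a point): Mouth of the test notch (green tab): in the fixture's frame at x = 105 mm, y = 0, z = 22 mm (top of the ring).
- load_notch (a point): Mouth of the load notch (yellow tab), where the pin sits at the start: 105 mm from the axis, 60 degrees clockwise of the test notch.
- head (a joint): Angle of the head about the fixture's upright axis, rad, counter-clockwise from above; 0 = pin in load notch (start), 1.047 = test notch; stops -0.10 and 1.15. Turns freely (0.1 N m) with plunger lifted, locked (play 0.015) with pin in a notch. Its plunger arm is 46 mm high, brass bush to 54 mm above the fixture's underside; grey cheeks, 98 mm over all, carry the black face.
- plunger (a joint): Lift of the spring plunger, m; 0 = fully home (pin 9.5 mm deep in the notch), 0.016 = top stop; over 0.010 clears the ring. The spring and weight push it down with 3 N at home, 6 N at the top; let go over a notch it drops home by itself, between notches it rests on the ring.
- knob (a point): Point on the axis of the plunger's upright round red knob (24 mm diameter, 30 mm tall, 66 to 96 mm above the fixture's underside when home), 11 mm below its top: a good TCP height. 105 mm from the head's axis; moves with head and plunger. Axes: x outward from the head's axis, z up. The knob cannot spin on its own: the gripper must turn with the head while holding it.
- stage_plate: Black sloped test face with brass contacts, 100 mm (own x) by 72 mm (own y, level), 8 mm thick. Origin: centre of its upper face, on the head's axis, 80 mm above the fixture's underside. z: normal of the face, outward; x: up the slope, towards the plunger. Slope differs each run (15 to 34 degrees) and is clamped, does not give. At the test notch it looks roughly towards the robot.
- carrier: Board carrier, 0.1 to 0.17 kg: aluminium plate 80 (own x) by 56 (y) by 6 mm, and in its middle an upright orange grip 40 mm long (x), 14 mm thick (y), 6 to 48 mm above the underside. Origin: centre of underside, z up. Lies on the blue mat, underside 7 mm above the bench; yaw varies. On the face its underside lies on it, long side up the slope, either way round.
- tape_roll: White ring of tape, 90 mm diameter, 48 mm high, lying flat; origin at the centre of its underside. Leave alone.
- phone: Black phone 148 x 72 x 8 mm lying flat; origin at the centre of its underside. Leave alone.
- screwdriver: Blue screwdriver about 180 mm long, lying. Leave alone.
- cleaner: Amber bottle, 40 mm diameter, 100 mm high; origin at the centre of its underside. Leave alone.
- tweezers: Steel tweezers 120 mm long, 6 mm high, lying. Leave alone.
- parts_tray: Grey divided tray 110 x 80 x 22 mm; origin at the centre of its underside. Leave alone.
Things that resemble listed ones, but are neither listed nor needed, are in the scene too. What is shaped like the carrier but yellow is not meant.

How it is judged:
By the outcome, as a careful person would: the job done as asked, in the order asked, and still so for the second after the job is handed in, while the arm keeps its last pose, push and grip.
It also fails if it takes over 54 s, if anything falls off the work surface, if the arm or the gripper's body presses on something with over 40 N, if the wrist force passes 120 N, or if a joint passes its speed limit or range.

## Working session

There is one attempt and no reset: what is moved stays moved. The work goes in short steps, Python scripts to look and compute and a shell command to move; the robot and the scene stay as the last step left them, time stands still between calls to the robot, and variables do not carry over. Pictures are saved under pics/ and viewed, about 8 in all and at most 12, crops included, and the job is handed in when it is done.

```bash
mkdir -p pics; ls
cat > h.py <<'E'
import numpy as np, cv2
from scipy.spatial.transform import Rotation as R
from bench import r, optics
def cam(n):
    p=optics.camera_params(n); return np.array(p["camera_matrix"]),np.array(p["eye"]),p["orientation"]
def rot(o):
    o=np.array(o,float)
    return o if o.shape==(3,3) else R.from_euler('xyz',o,degrees=True).as_matrix()
def cloud(n,d):
    K,e,o=cam(n); v,u=np.mgrid[:d.shape[0],:d.shape[1]]
    P=np.stack([(u-K[0,2])/K[0,0]*d,(v-K[1,2])/K[1,1]*d,d],-1)
    return P@rot(o).T+e
E
python3 - <<'E'
from h import *
print(r.sense())
for n in("top","side"):
    im,d=optics.snapshot(n); cv2.imwrite(f"pics/{n}0.png",im); np.savez(f"{n}0.npz",im=im,P=cloud(n,d),d=d)
    print(n,optics.camera_params(n))
    for q in("fixture","knob","stage_plate","carrier","test_notch","load_notch"):
        print(q,[(np.round(x["at"]),round(x["score"],2)) for x in optics.search_frame(n,q)][:3])
E
```

```text
pics
{'time': 0.0, 'joint_pos': array([-7.67421994e+01,  7.51536262e+00,  8.53303145e+01,  1.05016661e-03,
        8.72626879e+01, -4.89479605e+00]), 'qd': array([-0.02408477, -0.02652186, -0.03992835,  0.0165132 ,  0.02086884,
       -0.00893538]), 'joint_efforts': array([-6.92348804e-04, -5.69408548e+01, -5.00545406e+01, -1.89120633e-04,
        1.47605682e-02, -8.34585563e-06]), 'tool_pos': array([ 186.81758111, -569.61816015,  248.93184049]), 'tcp_rot': array([-1.79989709e+02,  1.07880334e-01, -7.18474448e+01]), 'ft_force': array([ 0.37608111, -0.34961263, -0.16014797]), 'wrist_torque': array([-0.03441151, -0.00327276, -0.01111383]), 'finger_gap': 85.1816971346661}
top {'camera_matrix': array([[436.47174446,   0.        , 290.31957411],
       [  0.        , 436.47174446, 211.07451595],
       [  0.        ,   0.        ,   1.        ]]), 'eye': array([ 351.0400231 , -129.21873304, 1297.8338366 ]), 'orientation': array([-170.26923835,   -0.73925594,  -89.57077015])}
fixture []
knob [(array([634., -22.,  99.]), 0.6)]
stage_plate [(array([560.,  48.,  83.]), 0.84)]
carrier [(array(
[... 192 characters left out ...]
, 0.55)]
side {'camera_matrix': array([[546.79735702,   0.        , 288.52724468],
       [  0.        , 546.79735702, 208.43948538],
       [  0.        ,   0.        ,   1.        ]]), 'eye': array([ -61.57437587, -951.94103931, 1378.54763631]), 'orientation': array([-142.29964436,    0.85712896,  -37.27930304])}
fixture [(array([555.,  28.,  25.]), 0.77), (array([ 694., -281.,   37.]), 0.74)]
knob [(array([637., -24.,  92.]), 0.58)]
stage_plate [(array([559.,  48.,  81.]), 0.58)]
carrier [(array([ 697., -472.,   13.]), 0.72), (array([ 392., -672.,    8.]), 0.56)]
test_notch [(array([556.,  22.,  24.]), 0.86), (array([637., -23.,  91.]), 0.74)]
load_notch [(array([554.,  22.,  26.]), 0.8)]
```

View pics/top0.png

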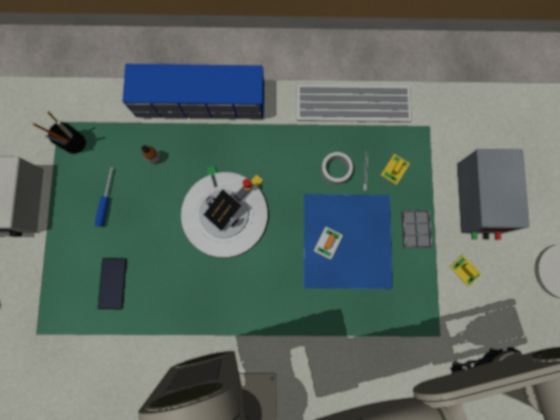

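View pics/side0.png

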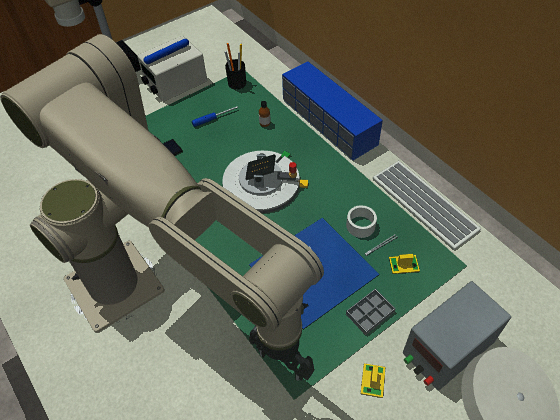

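The top view shows the fixture at (224,214), with the green tab at (212,171), the yellow tab at (257,181) and the knob at (248,184). The carrier with the orange grip is at (328,242). The yellow ones at (395,169) and (466,270) are decoys. Next I measure from depth.

Run:
```python
from h import *
from scipy.optimize import least_squares
for n in("top","side"):
    z=np.load(n+"0.npz"); P=z["P"]; im=z["im"]; d=z["d"]
    hsv=cv2.cvtColor(im,cv2.COLOR_BGR2HSV); H,S,V=[hsv[...,i].astype(int) for i in range(3)]
    near=(np.hypot(P[...,0]-555,P[...,1]-25)<175)&(d>0)
    ring=near&(S<60)&(V>120)&(abs(P[...,2]-25)<6)
    q=P[ring]; 
    # outline fit: convex hull
    h=cv2.convexHull(q[:,:2].astype(np.float32))[:,0]
    f=least_squares(lambda p:np.hypot(h[:,0]-p[0],h[:,1]-p[1])-p[2],[555,25,128],loss="soft_l1",f_scale=2)
    print(n,"ring",ring.sum(),np.median(q[:,2]),f.x)
    c=f.x[:2]
    for nm,m in(("green",(H>50)&(H<75)&(S>150)&(V>100)&near),("yellow",(H>20)&(H<32)&(S>150)&(V>120)&near),("red",((H<6)|(H>174))&(S>150)&near&(P[...,2]>50))):
        p=P[m]; 
        if len(p): mm=np.median(p,0); print(nm,len(p),mm.round(1),"r",np.hypot(*(mm[:2]-c)),"ang",np.degrees(np.arctan2(*(mm[:2]-c)[::-1])), p[:,2].min(),p[:,2].max())
    m=near&(V<60)&(P[...,2]>45)&(P[...,2]<130)&(np.hypot(P[...,0]-c[0],P[...,1]-c[1])<60)
    p=P[m]
    for _ in range(4):
        cc=p.mean(0); nn=np.linalg.svd(p-cc,full_matrices=False)[2][2]; nn*=np.sign(nn[2]); res=abs((p-cc)@nn); p=p[res<max(3,1.5*np.median(res))]
    print("face",len(p),cc,nn,"slope",np.degrees(np.arccos(nn[2])),"az",np.degrees(np.arctan2(nn[1],nn[0])))
    m=(H>5)&(H<18)&(S>150)&(V>100)&(np.hypot(P[...,0]-474,P[...,1]+252)<60)&(d>0)
    p=P[m]
    if len(p):
        print("grip",len(p),np.median(p,0),p[:,2].max()); rr=cv2.minAreaRect(p[p[:,2]>40][:,:2].astype(np.float32)) if (p[:,2]>40).sum()>3 else None; print(rr)
    m=(S<60)&(V>120)&(np.hypot(P[...,0]-474,P[...,1]+252)<60)&(d>0)
    if m.sum()>9: p=P[m]; print("plate",len(p),cv2.minAreaRect(p[:,:2].astype(np.float32)),np.median(p[:,2]))
```

```text
top ring 3390 24.279665810794313 [559.42204154  52.02767156 125.47426189]
green 43 [695.6  96.5  14.7] r 143.2866109017766 ang 18.0775848939247 9.72005371642058 19.65706177151992
yellow 63 [665.6 -39.9  13. ] r 140.46935567314722 ang -40.899130796279394 2.1458604718368406 18.60358972289623
red 40 [636.3 -19.   98.2] r 104.64913050283789 ang -42.7611938063628 92.35513571927163 102.50425029594248
face 512 [558.49395016  50.08473458  81.9963752 ] [-0.31665903  0.29673935  0.90092886] slope 25.71956810724759 az 136.85998587325483
grip 47 [ 478.16089091 -254.87450908   53.91197586] 61.37576543015484
((477.5291442871094, -255.83274841308594), (10.225963592529297, 37.73478317260742), 63.35377502441406)
plate 349 ((478.74322509765625, -255.91452026367188), (58.26576232910156, 82.63714599609375), 63.46591567993164) 11.829359122303003
side ring 1590 24.833075103447413 [559.61492041  49.91955708 126.15764704]
green 33 [695.3  94.3  14.9] r 142.74486925534302 ang 18.096334147013845 7.33259484924065 23.26109025347614
yellow 44 [666.  -44.6  14.1] r 142.287206746413 ang -41.60503550429109 6.545249059529851 95.73250453208584
red 64 [634.  -25.5  94.8] r 105.92163713014605 ang -45.398583049011684 69.28734468330208 102.37222501558881
face 283 [561.0524282   47.88860596  82.86803312] [-0.35080753  0.27068132  0.89647404] slope 26.3016023577249 az 142.34640363789538
```

```bash
python3 -m pendant '[[1,-24,-37.5,0,0],[1,-24,-37.5,0,0],[1,-24,-37.5,0,0],[1,-24,-37.5,0,0],[1,-24,-37.5,0,0],[1,-24,-37.5,0,0],[1,-24,-37.5,0,0],[1,-24,-37.5,0,0],[1,-24,-37.5,0,0],[1,-24,-37.5,0,0]]' 20
python3 -m pendant '[[1,-24,-37.5,0,0],[1,-24,-37.5,0,0],[1,-24,-37.5,0,0],[1,-24,-37.5,0,0],[1,0,0,0,7.5],[1,0,0,0,7.5],[1,0,0,0,7.5],[1,0,0,0,7.5],[1,0,0,0,7.5],[1,0,0,0,7.5]]'
python3 -m pendant '[[1,0,0,0,7.5],[1,0,0,0,7.5],[1,0,0,0,0],[1,0,0,0,0]]'
python3 - <<'E'
from h import *
s=r.sense(); print(s["tool_pos"],s["tcp_rot"],s["time"])
n="wrist"; print(optics.camera_params(n))
im,d=optics.snapshot(n); cv2.imwrite(f"pics/w1.png",im); np.savez(f"w1.npz",im=im,P=cloud(n,d),d=d)
for q in("knob","stage_plate"):print(q,[(np.round(x["at"]),round(x["score"],2)) for x in optics.search_frame(n,q)][:3])
E
```

```text
time: 1.7
tool_pos: [469.5, -223.7, 250.4]
tcp_rot: [-180.0, -0.0, -71.9]
ft_force: [0.9, -0.5, -0.4]
finger_gap: 85.0
time: 2.7
tool_pos: [581.2, -87.3, 250.0]
tcp_rot: [-180.0, 0.0, -117.2]
ft_force: [-0.6, -0.0, 0.1]
finger_gap: 85.3
time: 3.1
tool_pos: [581.2, -87.3, 250.0]
tcp_rot: [-180.0, 0.0, -131.6]
ft_force: [-0.7, -0.3, -0.4]
finger_gap: 85.3
[581.15596612 -87.31401262 250.0235384 ] [-1.79996052e+02  4.71370508e-04 -1.31624117e+02] 3.1
{'camera_matrix': array([[302.91354244,   0.        , 275.97563504],
       [  0.        , 302.91354244, 204.93717616],
       [  0.        ,   0.        ,   1.        ]]), 'eye': array([ 639.45274506, -140.11864189,  373.47855903]), 'orientation': array([ 1.62148822e+02, -6.03912650e-02, -1.31608549e+02])}
knob [(array([640., -24.,  99.]), 0.85), (array([ 491., -252.,   13.]), 0.47), (array([721., 260.,  21.]), 0.45)]
stage_plate [(array([562.,  36.,  93.]), 0.74)]
```

View pics/w1.png

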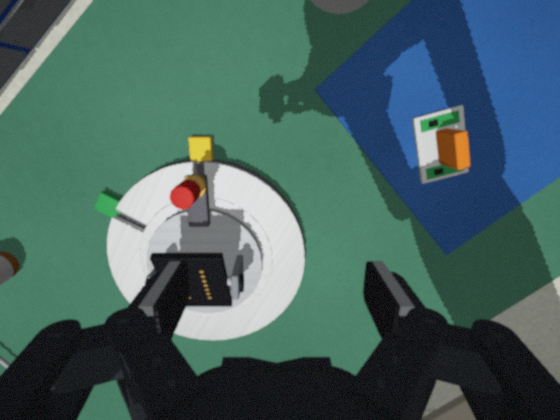

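Run:
```python
from h import *
z=np.load("w1.npz"); P=z["P"]; im=z["im"]; d=z["d"]
hsv=cv2.cvtColor(im,cv2.COLOR_BGR2HSV); H,S,V=[hsv[...,i].astype(int) for i in range(3)]
near=(np.hypot(P[...,0]-560,P[...,1]-50)<175)&(d>0)
m=((H<6)|(H>174))&(S>150)&near&(P[...,2]>50); p=P[m]; print(len(p),p[:,2].max()); t=p[p[:,2]>94]; 
print("knob top",t.mean(0),cv2.minEnclosingCircle(t[:,:2].astype(np.float32)))
for nm,m in(("green",(H>50)&(H<75)&(S>150)&(V>100)&near),("yellow",(H>20)&(H<32)&(S>150)&(V>120)&near)):
    if m.sum(): print(nm,m.sum(),np.median(P[m],0))
m=near&(V<70)&(P[...,2]>50)&(P[...,2]<130)&(np.hypot(P[...,0]-560,P[...,1]-50)<60); p=P[m]
for _ in range(6):
    cc=p.mean(0); nn=np.linalg.svd(p-cc,full_matrices=False)[2][2]; nn*=np.sign(nn[2]); res=abs((p-cc)@nn); p=p[res<max(2,1.5*np.median(res))]
print("face",len(p),cc,nn,"slope",np.degrees(np.arccos(nn[2])),"az",np.degrees(np.arctan2(nn[1],nn[0])))
```

```text
570 314.0709530085786
knob top [637.40249724 -21.87208106 100.85071538] ((601.8526611328125, -68.86679077148438), 71.10707092285156)
green 321 [694.76910389  94.39155411  14.06474807]
yellow 522 [664.21085332 -43.13431602  14.14846262]
face 1728 [560.23782167  40.05290164  85.67586901] [-0.33717372  0.29100407  0.89533821] slope 26.44809478651949 az 139.2035524627034
```

The picture shows the red knob at (185,194), the yellow tab at (200,148), the green tab at (107,204), the face at (195,280) and the carrier at (443,145). Positions agree with the model: axis about (560,51.5), test azimuth about 18°, slope about 26°. I move onto the knob and grip it.

```bash
python3 -m pendant '[[1,-44,1.3,0,0],[1,-43.7,1.3,30,0],[1,0,0,40,0],[1,0,0,40,0],[1,0,0,30,0],[1,0,0,22,0],[1,0,0,0,0],[1,0,0,0,0]]' 40
python3 -m pendant '[[0,0,0,0,0],[0,0,0,0,0],[0,0,0,0,0],[0,0,0,0,0],[0,0,0,0,0],[0,0,0,0,0],[0,0,0,0,0],[0,0,0,0,0]]' 40
python3 -c "
from h import *
s=r.sense();print(s['tool_pos'],s['ft_force'],s['wrist_torque'],s['finger_gap'])"
```

```text
time: 4.05
tool_pos: [636.1, -22.2, 90.0]
tcp_rot: [180.0, -0.0, -131.8]
ft_force: [0.2, 0.1, -0.2]
finger_gap: 85.5
time: 4.85
tool_pos: [638.1, -20.6, 91.4]
tcp_rot: [-179.9, 0.3, -131.8]
ft_force: [6.5, 6.9, 1.7]
finger_gap: 22.6
[638.13068318 -20.64793023  91.36353019] [6.50086602 6.91993117 1.71888901] [ 0.94946927 -0.81858753  0.0013911 ] 22.57139785821138
```

```bash
python3 -m pendant '[[0,-2.5,0,-3,0],[0,0,0,-5,0],[0,0,0,-5,0],[0,0,0,0,0],[0,0,0,0,0]]' 60
python3 -c "
from h import *
s=r.sense();print(s['tool_pos'],s['ft_force'],s['wrist_torque'],s['finger_gap'])"
```

```text
time: 5.35
tool_pos: [637.9, -20.7, 102.6]
tcp_rot: [-180.0, -0.0, -131.9]
ft_force: [4.5, -2.8, -5.6]
finger_gap: 21.8
[637.88775956 -20.65824772 102.5953605 ] [ 4.50861207 -2.79358265 -5.63348374] [-0.51723339 -0.68128198 -0.08929778] 21.7762786924008
```

```bash
python3 -m pendant '[[0,0,0,-1.5,0],[0,-5.5,0.15,0,-3],[0,-10.97,0.58,0,-6],[0,-10.97,0.58,0,-6],[0,-10.97,0.58,0,-6]]'
python3 -c "
from h import *
s=r.sense();print(s['tool_pos'],s['ft_force'],s['wrist_torque'],s['finger_gap'])"
```

```text
time: 5.85
tool_pos: [658.6, 12.0, 104.2]
tcp_rot: [-179.9, -0.0, -110.6]
ft_force: [6.7, -2.5, -5.3]
finger_gap: 22.2
[658.5838146   12.02290943 104.18163947] [ 6.66307311 -2.54433262 -5.25163285] [-0.61873398 -0.95939996 -0.16577853] 22.211850590603316
```

```bash
python3 -m pendant '[[0,-10.97,0.58,0,-6],[0,-10.97,0.58,0,-6],[0,-10.97,0.58,0,-6],[0,-10.97,0.58,0,-6],[0,-10.97,0.58,0,-6],[0,-10.97,0.58,0,-6],[0,-5.5,0.15,0,-3],[0,0,0,0,0],[0,0,0,0,0]]'
python3 - <<'E'
from h import *
s=r.sense();print(s['tool_pos'],s['tcp_rot'],s['ft_force'],s['wrist_torque'],s['finger_gap'])
c=[560.3,51.6]; print(np.hypot(*(s['tool_pos'][:2]-c)),np.degrees(np.arctan2(*(s['tool_pos'][:2]-c)[::-1])))
a=np.array([637.9,-20.7])-c; print(np.hypot(*a),np.degrees(np.arctan2(*a[::-1])))
E
```

```text
time: 6.75
tool_pos: [661.1, 83.5, 105.0]
tcp_rot: [-179.7, -0.0, -71.8]
ft_force: [11.3, 2.7, -5.5]
finger_gap: 22.2
[661.12416495  83.54351715 104.99998876] [-1.79721808e+02 -1.44764008e-02 -7.17929602e+01] [11.31852355  2.65965535 -5.54207529] [ 0.30126138 -1.91784152  0.10355147] 22.21044242476764
105.7634177125774 17.57945235685108
106.06153874048785 -42.97504211566242
```

```bash
python3 -m pendant '[[0,0,-1.5,0,0],[0,0,0,4,0],[0,0,0,4,0],[0,0,0,4,0],[0,0,0,2,0],[0,0,0,0,0]]'
python3 - <<'E'
from h import *
s=r.sense();print(s['tool_pos'],s['tcp_rot'],s['ft_force'],s['wrist_torque'],s['finger_gap'])
E
```

```text
time: 7.35
tool_pos: [661.5, 83.3, 91.4]
tcp_rot: [-179.9, -0.0, -71.8]
ft_force: [2.8, 0.9, 2.9]
finger_gap: 22.3
[661.5334234   83.33987669  91.38478918] [-1.79874531e+02 -6.99958635e-05 -7.18373837e+01] [2.80813595 0.85150455 2.93317436] [ 0.15979548 -0.49303749  0.08579436] 22.260422448495557
```

```bash
python3 -m pendant '[[1,0,0,0,0],[1,0,0,0,0],[1,0,0,0,0],[1,0,0,0,0],[1,0,0,-20,0],[1,0,0,-45,0],[1,0,0,-45,0],[1,0,-25,-45,0],[1,0,-45,0,0],[1,0,0,0,0]]'
python3 - <<'E'
from h import *
n="wrist"
im,d=optics.snapshot(n); cv2.imwrite(f"pics/w2.png",im); P=cloud(n,d); np.savez(f"w2.npz",im=im,P=P,d=d)
hsv=cv2.cvtColor(im,cv2.COLOR_BGR2HSV); H,S,V=[hsv[...,i].astype(int) for i in range(3)]
near=(np.hypot(P[...,0]-560,P[...,1]-50)<175)&(d>0)&(P[...,2]<140)
m=((H<6)|(H>174))&(S>150)&near&(P[...,2]>50); p=P[m]; t=p[p[:,2]>p[:,2].max()-6] 
print("knob top",len(t),t.mean(0),cv2.minEnclosingCircle(t[:,:2].astype(np.float32)))
for nm,m in(("green",(H>50)&(H<75)&(S>150)&(V>100)&near),("yellow",(H>20)&(H<32)&(S>150)&(V>120)&near)):
    if m.sum(): print(nm,m.sum(),np.median(P[m],0))
E
```

```text
time: 8.35
tool_pos: [730.0, 105.7, 241.8]
tcp_rot: [-180.0, 0.0, -71.8]
ft_force: [-0.2, -0.1, -2.8]
finger_gap: 85.4
knob top 387 [658.5018944   82.16046481  97.79257   ] ((633.08154296875, 81.65750122070312), 36.318267822265625)
green 428 [691.34402436  93.72302307  13.68180992]
yellow 338 [665.04277791 -38.67353518  13.92103337]
```

View pics/w2.png

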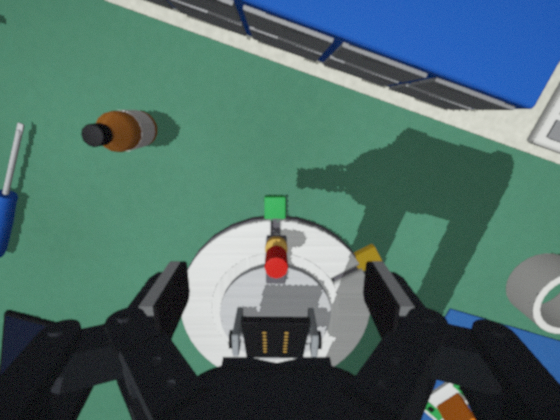

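The knob sits at (276,263), in line with the green tab at (275,207). Its top is at z≈98, so it is home in the test notch. Next, the carrier.

```bash
python3 -m pendant '[[1,29.5,39,0,0],[1,29.5,39,0,0],[1,29.5,39,0,0],[1,29.5,39,0,0],[1,29.5,39,0,0],[1,29.5,39,0,0],[1,29.5,39,0,0],[1,29.5,39,0,0],[1,29.1,39,0,0],[1,0,0,0,7.5]]'
python3 -m pendant '[[1,0,0,0,7.5],[1,0,0,0,7.5],[1,0,0,0,7.5],[1,0,0,0,7.5],[1,0,0,0,7.5],[1,0,0,0,0],[1,0,0,0,0]]'
python3 - <<'E'
from h import *
n="wrist"
im,d=optics.snapshot(n); cv2.imwrite(f"pics/w3.png",im); P=cloud(n,d); np.savez(f"w3.npz",im=im,P=P,d=d)
hsv=cv2.cvtColor(im,cv2.COLOR_BGR2HSV); H,S,V=[hsv[...,i].astype(int) for i in range(3)]
near=(np.hypot(P[...,0]-478.5,P[...,1]+256)<60)&(d>0)&(P[...,2]<80)
for nm,m in (("grip",(H>5)&(H<18)&(S>150)&near&(P[...,2]>48)),("plate",near&(H<100)&(P[...,2]>8)&(P[...,2]<20)&((S<80)|(H<90)))):
    p=P[m].astype(np.float32); print(nm,len(p),np.median(p,0),cv2.minAreaRect(p[:,:2]))
E
```

```text
time: 9.4
tool_pos: [471.4, -261.0, 244.1]
tcp_rot: [179.9, -0.1, -79.6]
ft_force: [0.5, 0.1, 0.9]
finger_gap: 85.5
time: 10.1
tool_pos: [475.0, -256.5, 244.0]
tcp_rot: [-180.0, -0.0, -116.6]
ft_force: [-0.2, -0.2, -0.3]
finger_gap: 85.5Traceback (most recent call last):
  File "<stdin>", line 7, in <module>
cv2.error: OpenCV(4.12.0) /io/opencv/modules/imgproc/src/convhull.cpp:143: error: (-215:Assertion failed) total >= 0 && (depth == CV_32F || depth == CV_32S) in function 'convexHull'
```

View pics/w3.png

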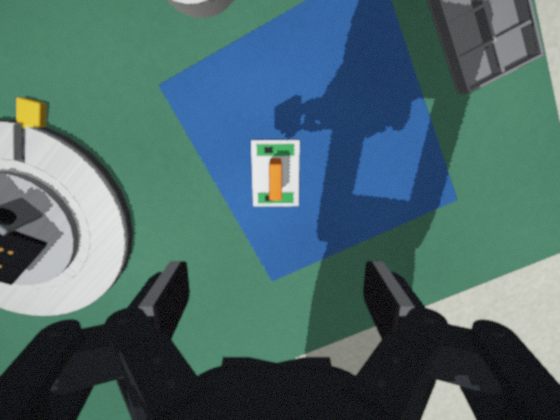

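Run:
```python
from h import *
z=np.load("w3.npz"); P=z["P"]; im=z["im"]
print(P[175,276],P[195,256],P[145,296],im[175,276])
hsv=cv2.cvtColor(im,cv2.COLOR_BGR2HSV); H,S,V=[hsv[...,i].astype(int) for i in range(3)]
box=np.zeros(H.shape,bool); box[130:215,242:310]=1
for nm,m in (("grip",(H>3)&(H<22)&(S>120)&(V>90)&box),("griptop",(H>3)&(H<22)&(S>120)&box&(P[...,2]>46)),("plate",box&(P[...,2]>5)&(P[...,2]<25)&((S<90)&(V>110)|(H>40)&(H<80)&(V>100)))):
    p=P[m].astype(np.float32); print(nm,len(p))
    if len(p)>5:print(p.mean(0),p[:,2].max(),cv2.minAreaRect(p[:,:2]))
```

```text
[ 484.01232239 -262.2812295    53.6628012 ] [ 464.59792116 -225.29450812   11.74519765] [ 497.30167095 -294.86168473   12.92863274] [ 65 155 229]
grip 488Traceback (most recent call last):
  File "<stdin>", line 8, in <module>
cv2.error: OpenCV(4.12.0) /io/opencv/modules/imgproc/src/convhull.cpp:143: error: (-215:Assertion failed) total >= 0 && (depth == CV_32F || depth == CV_32S) in function 'convexHull'
```

Run:
```python
from h import *
z=np.load("w3.npz"); P=z["P"]; im=z["im"]
hsv=cv2.cvtColor(im,cv2.COLOR_BGR2HSV); H,S,V=[hsv[...,i].astype(int) for i in range(3)]
box=np.zeros(H.shape,bool); box[130:215,242:310]=1
for nm,m in (("griptop",(H>3)&(H<22)&(S>120)&box&(P[...,2]>48)),("plate",box&(P[...,2]>5)&(P[...,2]<25)&((S<90)&(V>110)|(H>40)&(H<80)&(V>100)))):
    p=P[m]; print(nm,len(p),p.mean(0),np.percentile(p[:,2],95),cv2.minAreaRect(np.ascontiguousarray(p[:,:2],np.float32)))
```

```text
griptop 444 [ 479.00708511 -258.89521687   56.28689296] 55.46694704891701 ((502.8870849609375, -270.4740905761719), (12.983826637268066, 94.83517456054688), 63.4516716003418)
plate 2661 [ 480.53845901 -259.5398918    12.25262117] 14.164592367121429 ((476.7674865722656, -257.4064025878906), (59.04930114746094, 83.36763763427734), 63.650962829589844)
```

```bash
python3 -m pendant '[[1,-0.7,-2.5,40,0],[1,0,0,45,0],[1,0,0,45,0],[1,0,0,40,0],[1,0,0,25,0],[1,0,0,11,0],[1,0,0,0,0],[1,0,0,0,0]]' 22
python3 -m pendant '[[0,0,0,0,0],[0,0,0,0,0],[0,0,0,0,0],[0,0,0,0,0],[0,0,0,0,0],[0,0,0,0,0],[0,0,0,0,0],[0,0,0,0,0],[0,0,0,0,0]]'
```

```text
time: 10.95
tool_pos: [479.0, -257.8, 39.4]
tcp_rot: [-179.9, -0.0, -116.8]
ft_force: [0.3, -0.3, 1.1]
finger_gap: 85.7
time: 11.85
tool_pos: [478.3, -257.4, 38.2]
tcp_rot: [-180.0, -0.0, -116.8]
ft_force: [-1.6, 0.8, 5.5]
finger_gap: 13.7
```

```bash
python3 -m pendant '[[0,0,0,-10,0],[0,0,0,-30,0],[0,0,0,-40,0],[0,0,0,-40,0],[0,0,0,-40,-6.6],[0,0,0,-10,-8],[0,0,0,0,-8],[0,0,0,0,-8],[0,0,0,0,-8],[0,0,0,0,-6]]'
python3 -m pendant '[[0,-10,-6.4,0,0],[0,-25,-16.1,0,0],[0,-37,-23.8,0,0],[0,-40,-25.7,0,0],[0,-40,-25.7,0,0],[0,-40,-25.7,0,0],[0,-37,-23.8,0,0],[0,-25,-16.1,0,0],[0,-14.9,-9.6,0,0],[0,0,0,0,0]]'
python3 - <<'E'
from h import *
s=r.sense();print(s['tool_pos'],s['tcp_rot'],s['ft_force'],s['finger_gap'])
n="wrist"
im,d=optics.snapshot(n); cv2.imwrite("pics/w4.png",im); np.savez("w4.npz",im=im,P=cloud(n,d))
im,d=optics.snapshot("side"); cv2.imwrite("pics/s4.png",im); np.savez("s4.npz",im=im,P=cloud("side",d))
E
```

```text
time: 12.85
tool_pos: [477.8, -257.1, 207.9]
tcp_rot: [180.0, 0.0, -71.9]
ft_force: [-0.0, -0.3, -1.3]
finger_gap: 13.7
time: 13.85
tool_pos: [560.6, 54.8, 207.8]
tcp_rot: [180.0, 0.1, -72.2]
ft_force: [-0.4, -0.3, -1.9]
finger_gap: 13.8
[560.59439796  54.84351169 207.81359375] [ 1.79990476e+02  6.13758118e-02 -7.22402257e+01] [-0.39101914 -0.26160367 -1.90214447] 13.776364131157418
```

View pics/w4.png

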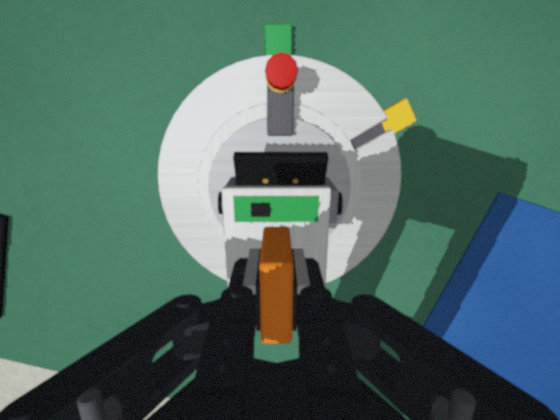

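Run:
```python
from h import *
z=np.load("w4.npz"); P=z["P"]; im=z["im"]
T=np.array([560.6,54.8,207.8]); Rt=R.from_euler('xyz',[180,0,-72.2],degrees=True).as_matrix()
Q=(P-T)@Rt
hsv=cv2.cvtColor(im,cv2.COLOR_BGR2HSV); H,S,V=[hsv[...,i].astype(int) for i in range(3)]
m=(H>3)&(H<22)&(S>120)&(V>60); m[:,:250]=0;m[:,310:]=0; m[:220]=0;q=Q[m]
q=q[abs(q[:,2]+17)<4]
print("grip top",len(q),np.percentile(q,[2,50,98],axis=0).round(1))
m=np.zeros(H.shape,bool); m[185:275,215:340]=1
q=Q[m&(abs(Q[...,2]-25)<6)]; print("plate",len(q),np.percentile(q,[1,50,99],axis=0).round(1), np.polyfit(q[:,1],q[:,2],1))
m=np.zeros(H.shape,bool); m[156:182,240:322]=1; p=P[m]
cc=p.mean(0); nn=np.linalg.svd(p-cc,full_matrices=False)[2][2]; nn*=np.sign(nn[2])
print("face",len(p),cc,nn,np.degrees(np.arccos(nn[2])),np.degrees(np.arctan2(nn[1],nn[0])))
# height predicted at cc
sv=np.array([np.cos(np.radians(17.8)),np.sin(np.radians(17.8))]); s=(cc[:2]-[560.8,51.5])@sv; print(s, 83+s*np.tan(np.radians(26.2)))
```

```text
grip top 2755 [[ -4.9 -18.4 -17.4]
 [  1.9  -1.4 -16.1]
 [  8.6  19.3 -14.1]]
plate 6795 [[-25.7 -38.6  21.9]
 [  2.  -22.9  25.5]
 [ 29.1   7.7  29.1]] [2.84135675e-03 2.55354341e+01]
face 2132 [592.90139581  59.42877225 100.93361854] [-0.9140442  -0.29203507  0.28149373] 73.65062456018536 -162.2814357746642
32.988470950645656 99.23234008354464
```

```bash
python3 -m pendant '[[0,3.2,0.8,15,0],[0,0,0,25,0],[0,0,0,20,0],[0,0,0,8,0],[0,0,0,0,0],[0,0,0,0,0]]'
python3 - <<'E'
from h import *
s=r.sense();T=s['tool_pos'];print(T,s['tcp_rot'],s['ft_force'])
print("s,x:", (T[:2]-[560.8,51.5])@[.952,.3057],(T[:2]-[560.8,51.5])@[.3057,-.952])
E
```

```text
time: 14.55
tool_pos: [561.3, 47.7, 140.4]
tcp_rot: [-180.0, -0.0, -72.3]
ft_force: [0.2, -0.4, -0.7]
finger_gap: 13.3
[561.2715262   47.68768458 140.38190274] [-1.79973450e+02 -1.16798320e-02 -7.23114988e+01] [ 0.15487807 -0.37334777 -0.68615846]
s,x: -0.7165318876268445 3.773469842387873
```

```bash
python3 -m pendant '[[0,-3.4,0,0,0],[0,0,0,0,0],[0,0,0,0,0],[0,0,0,0,0],[0,0,0,0,0]]'
python3 - <<'E'
from h import *
s=r.sense();T=s['tool_pos'];print(T,s['tcp_rot'],s['ft_force'])
print("s,x:", (T[:2]-[560.8,51.5])@[.952,.3057],(T[:2]-[560.8,51.5])@[.3057,-.952])
im,d=optics.snapshot("wrist"); cv2.imwrite("pics/w5.png",im[100:420,140:440]); np.savez("w5.npz",im=im,P=cloud("wrist",d))
E
```

```text
time: 15.05
tool_pos: [560.1, 51.5, 140.1]
tcp_rot: [-180.0, -0.0, -72.2]
ft_force: [0.1, -0.3, -1.5]
finger_gap: 14.2
[560.09421517  51.54984798 140.0967255 ] [-1.79984660e+02 -7.56863781e-03 -7.22402871e+01] [ 0.07325713 -0.34223882 -1.50380542]
s,x: -0.6566686283284303 -0.26321369882177725
```

View pics/w5.png

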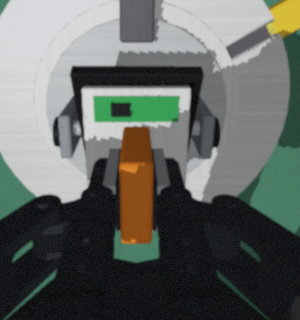

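Carrier and face are aligned: the carrier centre is at column 135 of the crop and the face centre at 136.5. Rows only turn about the tool z, so I tilt the carrier by pivoting it about the jaw axis. The upper edge touches the face first, then the tool follows an arc about that edge.

```bash
python3 -m pendant '[[0,0,0.8,6,0],[0,0,1.2,1.8,0],[0,0,1.3,1.7,0],[0,0,1.3,1.5,0],[0,0,1.2,1.5,0],[0,0,0,0,0]]' 22
python3 -c "
from h import *
s=r.sense();print(s['tool_pos'],s['tcp_rot'],s['ft_force'],s['wrist_torque'])"
```

```text
time: 15.7
tool_pos: [555.2, 49.7, 128.2]
tcp_rot: [-179.9, -0.0, -72.3]
ft_force: [-0.2, -0.3, 4.3]
finger_gap: 13.7
[555.15489321  49.67300192 128.2418833 ] [-1.79889882e+02 -3.48600184e-02 -7.22525138e+01] [-0.21726457 -0.31590768  4.316712  ] [ 0.05776329 -0.22970803  0.03150375]
```

```bash
python3 -m pendant '[[0,0,1.3,1.4,0],[0,0,1.3,1.5,0],[0,0,1.1,2.4,0],[0,0,1.1,2.4,0],[0,0,1.1,2.4,0],[0,0,0.7,2.3,0],[0,0,0,0,0]]'
python3 - <<'E'
from h import *
s=r.sense();print(s['tool_pos'],s['tcp_rot'],s['ft_force'],s['wrist_torque'])
T=s['tool_pos'];print("s,x:", (T[:2]-[560.8,51.5])@[.952,.3057],(T[:2]-[560.8,51.5])@[.3057,-.952])
im,d=optics.snapshot("wrist"); cv2.imwrite("pics/w6.png",im[100:420,140:440]); np.savez("w6.npz",im=im,P=cloud("wrist",d))
E
```

```text
time: 16.4
tool_pos: [548.5, 47.6, 115.4]
tcp_rot: [-179.9, -0.0, -72.3]
ft_force: [0.0, -0.5, 2.9]
finger_gap: 13.6
[548.52429612  47.56431694 115.35746799] [-1.79944878e+02 -2.43469677e-02 -7.22578790e+01] [ 0.021678   -0.52790876  2.88994669] [-0.02195895 -0.24476685  0.02138711]
s,x: -12.88960840883097 -0.005912399740280794
```

View pics/w6.png

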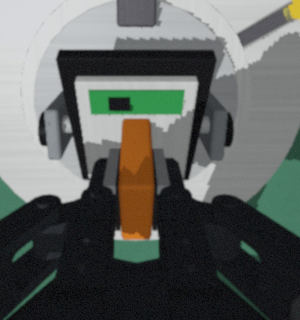

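It is tilting as planned. I finish the arc.

```bash
python3 -m pendant '[[0,0,0.5,2.2,0],[0,0,0.4,2,0],[0,0,0,0,0],[0,0,0,0,0]]'
python3 - <<'E'
from h import *
s=r.sense();print(s['tool_pos'],s['tcp_rot'],s['ft_force'],s['wrist_torque'])
T=s['tool_pos'];print("s,x:", (T[:2]-[560.8,51.5])@[.952,.3057],(T[:2]-[560.8,51.5])@[.3057,-.952])
E
```

```text
time: 16.85
tool_pos: [547.4, 47.3, 110.9]
tcp_rot: [-180.0, -0.0, -72.3]
ft_force: [-0.3, -0.5, 2.9]
finger_gap: 13.9
[547.39114166  47.28444855 110.90104832] [-1.79998321e+02 -1.45010993e-02 -7.22532858e+01] [-0.30620627 -0.4581337   2.87211647] [-0.22414763 -0.23680577 -0.00981392]
s,x: -14.053927217161911 -0.08588301719848346
```

```bash
python3 -m pendant '[[0,0,-0.3,0.7,0],[0,0,-0.3,0.7,0],[0,0,0,0,0],[0,0,0,0,0]]'
python3 - <<'E'
from h import *
s=r.sense();print(s['tool_pos'],s['tcp_rot'],s['ft_force'],s['wrist_torque'])
T=s['tool_pos'];print("s,x:", (T[:2]-[560.8,51.5])@[.952,.3057],(T[:2]-[560.8,51.5])@[.3057,-.952])
im,d=optics.snapshot("wrist"); cv2.imwrite("pics/w7.png",im[100:420,140:440]); np.savez("w7.npz",im=im,P=cloud("wrist",d))
im,d=optics.snapshot("side"); cv2.imwrite("pics/s7.png",im);np.savez("s7.npz",im=im,P=cloud("side",d))
z=np.load("w7.npz"); P=z["P"]
m=np.zeros(P.shape[:2],bool); 
def pl(p):
    for _ in range(5):
        c=p.mean(0); n=np.linalg.svd(p-c,full_matrices=False)[2][2]; n*=np.sign(n[2]); e=abs((p-c)@n); p=p[e<max(1.5,2*np.median(e))]
    return len(p),c.round(1),n.round(3),np.degrees(np.arccos(n[2])),np.degrees(np.arctan2(n[1],n[0]))
a=P[185:212,222:328].reshape(-1,3); print("carrier",pl(a))
E
```

```text
time: 17.25
tool_pos: [547.3, 47.3, 109.4]
tcp_rot: [179.9, -0.0, -72.3]
ft_force: [-3.8, -3.1, 7.2]
finger_gap: 13.8
[547.2784087   47.26002994 109.36838988] [ 1.79903476e+02 -7.25469476e-03 -7.22530152e+01] [-3.76068138 -3.12478722  7.20357407] [-0.45009373  0.40807962 -0.11840966]
s,x: -14.16871376242911 -0.09709896044289401
carrier (2643, array([585. ,  58.8, 103.2]), array([-0.38 , -0.12 ,  0.917]), np.float64(23.47589178651589), np.float64(-162.4580475254336))
```

View pics/w7.png

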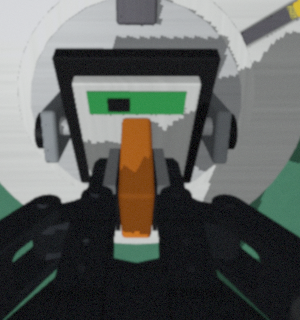

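Run:
```python
from h import *
z=np.load("w7.npz"); P=z["P"]; im=z["im"].astype(int)
th=np.radians(26.2); az=np.radians(17.8)
xs=np.array([np.cos(th)*np.cos(az),np.cos(th)*np.sin(az),np.sin(th)]); ys=np.array([-np.sin(az),np.cos(az),0]); n=np.cross(xs,ys)
Q=(P-[560.8,51.5,83])@np.c_[xs,ys,n]
V=im.max(2)
for c in (225,240,276,310,330): 
    print(c,[(rr,int(V[rr,c]),*Q[rr,c].round(1)) for rr in range(146,204,5)])
for rr in (190,215,235): print("row",rr,[(c,int(V[rr,c]),*Q[rr,c].round(1)) for c in list(range(188,232,6))+list(range(312,366,6))])
def pl(p):
    for _ in range(5):
        A=np.c_[p[:,:2],np.ones(len(p))]; k=np.linalg.lstsq(A,p[:,2],rcond=None)[0]; e=abs(A@k-p[:,2]); p=p[e<max(1,2*np.median(e))]
    return len(p),k.round(4), "tilt err deg x,y",np.degrees(k[:2]).round(2)
dark=(V<60); bright=V>120
m=dark&(abs(Q[...,2])<5)&(abs(Q[...,0])<52)&(abs(Q[...,1])<38)&((abs(Q[...,1])>29)|(Q[...,0]>42)); print("face",pl(Q[m]))
m=bright&(Q[...,2]>3)&(Q[...,2]<10)&(abs(Q[...,0])<42)&(abs(Q[...,1])<30); print("plate",pl(Q[m]), Q[m][:,0].min(),Q[m][:,0].max(),np.percentile(Q[m][:,1],[1,99]))
```

```text
225 [(146, 194, np.float64(15.3), np.float64(32.1), np.float64(-59.4)), (151, 16, np.float64(49.2), np.float64(21.5), np.float64(-3.8)), (156, 30, np.float64(49.1), np.float64(21.1), np.float64(-0.3)), (161, 24, np.float64(47.0), np.float64(21.2), np.float64(0.5)), (166, 30, np.float64(43.8), np.float64(21.7), np.float64(-0.3)), (171, 26, np.float64(41.1), np.float64(22.0), np.float64(-0.2)), (176, 131, np.float64(39.2), np.float64(22.1), np.float64(1.0)), (181, 167, np.float64(39.0), np.float64(21.7), np.float64(4.1)), (186, 192, np.float64(37.7), np.float64(21.6), np.float64(6.0)), (191, 185, np.float64(35.2), np.float64(21.9), np.float64(6.4)), (196, 189, np.float64(33.0), np.float64(22.0), np.float64(7.3)), (201, 195, np.float64(29.0), np.float64(22.6), np.float64(6.3))]
240 [(146, 193, np.float64(15.4), np.float64(22.5), np.float64(-59.3)), (151, 15, np.float64(49.1), np.float64(15.0), np.float64(-3.9)), (156, 28, np.float64(48.6), np.float64(14.8), np.float64(-0.9)), (161, 22, np.float64(47.0), np.float64(14.8), np.float64(0.5)), (166, 27, np.float64(44.0), np.float64(15.1), np
[... 5771 characters left out ...]
at64(4.9), np.float64(-25.0), np.float64(6.1)), (330, 97, np.float64(4.2), np.float64(-28.2), np.float64(5.5)), (336, 18, np.float64(-2.9), np.float64(-33.1), np.float64(-0.5)), (342, 57, np.float64(-19.8), np.float64(-41.2), np.float64(-14.7)), (348, 73, np.float64(-6.6), np.float64(-40.8), np.float64(-3.6)), (354, 62, np.float64(3.1), np.float64(-40.8), np.float64(4.6)), (360, 90, np.float64(2.6), np.float64(-44.1), np.float64(4.2))]
face (4268, array([ 0.0071, -0.0029, -0.0031]), 'tilt err deg x,y', array([ 0.41, -0.17]))
plate (5050, array([ 1.2000e-02, -4.2000e-03,  6.1079e+00]), 'tilt err deg x,y', array([ 0.69, -0.24])) -30.257157539976596 40.73656380785961 [-27.20712119  26.8723965 ]
```

View pics/s7.png

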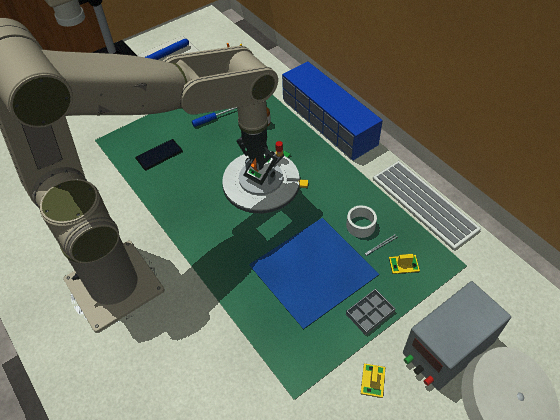

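The carrier is flush: its top lies 6.1 mm above the face and its tilt differs from the face by under 0.3°. It is centred to about 1 mm. I check that the push stays steady, then hand in.

```bash
python3 -m pendant '[[0,0,0,0,0],[0,0,0,0,0],[0,0,0,0,0],[0,0,0,0,0],[0,0,0,0,0],[0,0,0,0,0],[0,0,0,0,0],[0,0,0,0,0]]'
python3 - <<'E'
from h import *
s=r.sense();print(s['tool_pos'],s['ft_force'],s['wrist_torque'])
f=s['ft_force']+[0,0,1.5]; n=np.array([-.4204,-.135,.897]); print("normal N",f@n)
from bench import hand_in
if 5<f@n<15: print(hand_in())
E
```

```text
time: 18.15
tool_pos: [547.3, 47.2, 109.4]
tcp_rot: [179.9, -0.0, -72.3]
ft_force: [-4.2, -3.0, 5.7]
finger_gap: 13.7
[547.29893886  47.22255053 109.39119209] [-4.15195579 -2.99163594  5.65070205] [-0.45891677  0.36467681  0.00720679]
normal N 8.56353279993601
the job is handed in; nothing more can be done
None
```

I handed the job in at about 18 s of the 54 s allowed, with the gripper still holding the carrier on the test face.

- **Plunger and head:** I lifted the plunger, swung the head about 60° to the green-marked notch and lowered it there. After release the knob top stood at z ≈ 98 mm, where home is 99 mm, and it lined up with the green tab. I did not wiggle the head to test the lock.
- **Carrier:** I gripped it with 22 N. The moves cannot tilt the tool, so I pivoted the carrier in the jaws against the face, which slopes about 26°. At the last look its top was 6.1 mm above the face. It was parallel within about 0.3° and centred to about 1 mm both ways.
- **Push:** The push was about 10 N, and about 8.5 N some 0.8 s later, just before hand-in. The latter is an estimate that assumes a carrier weight of 1.5 N. A sideways force of about 3 N and a wrist moment of about 0.5 N m remained.
- **Disagreement:** One rough plane fit on the carrier gave 23.5° of tilt. I put that down to the green board parts and the plate edge in the fitted area, because a cleaner fit to the plate matched the face.
- **Rest of the bench:** The arm touched nothing else that I noticed, and the last side picture showed nothing on the bench moved.

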